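Bring the blue-capped tube to the reader window and take a reading

ROBOT

A 7-joint arm with a two-finger parallel gripper is mounted at the origin on the work surface. World frame = base frame: x ahead of the robot, y to its left, z up, the work surface at z = 0. Lengths are in m, angles in rad, forces in N, time in s.
With the tool pointing down it reaches from about 0.4 to 0.85 m from the base axis. Payload 10.4 kg.
Tool frame: the origin (TCP) lies between the finger pads; the fingertips stand 22 mm ahead of it and the grasp point (between the pads) lies 3 mm ahead of it; z points along the fingers, y is the line along which they close (so a half turn about z gives the same grasp; the last joint's range is limited). The gripper opens to 85 mm and grips with 20 to 120 N. Pads are 22 mm wide; open, the fingers measure 114 mm over their backs; the gripper's body (76 mm by 85 mm) begins 54 mm behind the grasp point. The pads swing forward as they close: fully open they stand 13 mm farther back than shut.
Start: joints at [-1.354, 0.332, -0.065, 1.46, 0.022, 1.35, -0.088], TCP at [0.148, 0.607, 0.253] pointing down, gripper open.
Joint ranges: [-2.6, 2.6], [-0.5, 2.12], [-1.47, 1.34], [0.16, 2.42], [-1.27, 4.41], [0.06, 2.06], [-2.6, 2.6]. Speed limits (rad/s): [2.22, 2.22, 2.79, 2.79, 3.14, 3.14, 3.14].

INTERFACE

Orientations are given as a unit quaternion [x, y, z, w].
In Python, from workcell import manip, camera, ticket, boxes_of, outline_of gives the robot as it stands.
- The arm moves only by the tool carry_out, never from a script. Its argument "deltas" is a list of rows, each a list of 5 numbers: the shift along the tool's x, y, z as a fraction of full scale, then the turn about the tool's z as a fraction of full scale, then the opening, from -1 (shut) to 1 (fully open), so that 0 is half open. In form: [[tx, ty, tz, spin, gripper], ...]. A call has 1 to 20 rows; each row is the pose to reach, as a shift and turn from the pose commanded when the call began, along the tool's axes at that moment; what a row does not reach only later rows make up. Full scale, the value 1, is 150 mm for a shift and 30 degrees for a turn. A row lasts 1/8 s, in which the tool goes at most 62.5 mm and 10.7 degrees, less where a joint would pass 70% of its speed; a pose out of reach is approached as far as the arm can. A call with a number of a shift or a turn outside -1 to 1 is refused whole. A call with a gripper value outside its range is refused whole. The fingers move at their own pace and stop on an object; "force" is the grip in N (left out, the last holds). Time passes only in rows, so rows that repeat a pose let the fingers close. It gives the time, the measured TCP pose, the force, the opening and the grip force at its end, in the units of the state.
- manip.get_obs(): the state, without advancing time (a new reading comes with each control period).
- camera(name): name is "scene" or "side" or "wrist"; returns a dict with "img" (420x560x3 uint8, red, green, blue), "depth" (420x560 float32, m along the optical axis (not along the pixel's ray), 0 where there is no reading), "vertical_fov" (degrees; the focal length in pixels is half the picture's height over the tangent of half this angle, whatever the lens; pixels are square), "cx", "cy" (the principal point, pixels), "k1" (the pictures are not rectified: a ray, as slopes to the right and down, at radius r is drawn at 1 + k1 r^2 times it, then the intrinsics apply), "R" (3x3) and "t" (3): a world point X has camera coordinates R X + t. Camera axes: x right, y down, z forward; pixel columns grow to the right and rows downward; lengths in m; the calibration is good to about 2 mm. A picture is of the moment at which its call begins.
- ticket.hand_in(): hands the job in; it is judged then, once.
Trained networks look in a picture, given as the dict that the camera call returned (one of the last four; its "shot" number tells which), for a name from the list of things; names that differ only in an ending like _2 or _b are one class to them, and where a whole thing is asked for, a point or a joint stands for the part that bears it (a point fixed in the world has none). Each returns a list of dicts, best first, with "conf" (0 to 1); they miss things now and then, are a little off and sometimes report something else, mostly with a low value. They report only what shows in the picture. A call takes as long as a camera call.
- boxes_of(query, picture): "position" ([x, y, z] in m, in world coordinates, good to about 4 mm: the middle of the surface that is visible of it).
- outline_of(query, picture): "region" (420x560 bool, what is visible of it).
The state is a dict: "clock": time; "joint_pos": joint angles; "joint_velocities": joint speeds; "tau": joint torques, N m; "position": TCP position; "ee_rot": TCP orientation; "ft_force": force on the tool from outside, world axes, zero at the start; "torque": the same for the moment, N m; "grip_width": opening from 0.0 (shut) to 1.0 (fully open); "grasp_force": force on a finger pad.
Only numpy, scipy, OpenCV 4.12 (cv2) and the standard library are available. Lean on these libraries where they do the work, as an engineer would, in place of code of your own. Each camera call takes 0.05 s, during which the arm holds its last target. There are 200 camera calls.

TASK

With a fingertip, push the tube reader's carousel round by its orange arms until the blue-capped tube stands squarely in front of the dark window; only then press the green button on the reader all the way down and let it go. Do not touch the tubes or take any out of its cup, and leave the other things on the bench where they are.

Things in the scene. Friction and masses are not known exactly. Their poses are not given: they have to be found in the camera images.
- hub (a point): the axis of the carousel, at the height of its arms (60 mm above the bench). The carousel is a flat 176 mm aluminium disc (top 30 mm above the bench) with four grey cups and four arms; it turns freely both ways (over four full turns) about this vertical axis, with light friction (about 1 N at the arms), and stays where it is left. The tube reader with its carousel stands fixed on the bench, its position and heading differ from run to run
- read_spot (a point): the point on the cups' circle (62 mm from the axis, 33 mm above the bench, level with the underside of a tube) that lies squarely in front of the dark window of the white reading head. The head, 95 mm wide, 85 mm deep, 94 mm high, stands outside the carousel on the line from the axis through this point, its window face 157 mm from the axis; an orange line on the foot marks the direction
- button_top (a point): centre of the top of the round green push button (28 mm across) on top of the reading head, about 208 mm from the carousel axis; it is pressed straight down, spring-loaded: fully down is 6 mm and takes 5 N
- button (a joint): how far the button is pressed: 0 up, 0.006 m fully down
- carousel (a joint): turn of the carousel from where it began, 0 at the start, growing counter-clockwise seen from above (rad)
- arms: the four arms together; origin on the carousel axis, 60 mm above the bench. Level round bars radiating from the hub midway between the cups, at 45, 135, 225 and 315 degrees in this frame; steel inside, orange sleeves 14 mm thick from 85 to 149 mm from the axis, beyond the disc, with 53 mm of free space under them down to the bench
- arm0 (a point): the middle of the orange sleeve of arm 0, on the bar's centre line, 120 mm from the carousel axis, 60 mm above the bench
- arm1 (a point): the middle of the orange sleeve of arm 1, on the bar's centre line, 120 mm from the carousel axis, 60 mm above the bench
- arm2 (a point): the middle of the orange sleeve of arm 2, on the bar's centre line, 120 mm from the carousel axis, 60 mm above the bench
- arm3 (a point): the middle of the orange sleeve of arm 3, on the bar's centre line, 120 mm from the carousel axis, 60 mm above the bench
- tube_blue: white sample tube with blue cap, 29 mm across, 52 mm tall (cap 31 mm across, top 85 mm above the bench), loose in a 25 mm deep cup of the carousel, 62 mm from its axis; origin at the centre of its underside, z up; this is the tube to be read
- tube_red: white sample tube with red cap, 29 mm across, 52 mm tall (cap 31 mm across, top 85 mm above the bench), loose in a 25 mm deep cup of the carousel, 62 mm from its axis; origin at the centre of its underside, z up
- tube_yellow: white sample tube with yellow cap, 29 mm across, 52 mm tall (cap 31 mm across, top 85 mm above the bench), loose in a 25 mm deep cup of the carousel, 62 mm from its axis; origin at the centre of its underside, z up
- tube_black: white sample tube with black cap, 29 mm across, 52 mm tall (cap 31 mm across, top 85 mm above the bench), loose in a 25 mm deep cup of the carousel, 62 mm from its axis; origin at the centre of its underside, z up
- flask: flat clear culture flask, pink below, blue cap, 110 x 75 mm, 36 mm high, lying on the bench; not needed; origin at the centre of its underside
- reagent: amber bottle with yellow cap, 60 mm across, 120 mm tall; not needed; origin at the centre of its underside
- dish: round flat culture dish, 93 mm across, 19 mm high, beside the carousel; not needed; origin at the centre of its underside
- tipbox: blue pipette-tip box with clear top, 120 x 85 mm, 63 mm high; not needed; origin at the centre of its underside
- beaker: open glass beaker, 70 mm across, 85 mm tall; not needed; origin at the centre of its underside

How it is judged:
By the outcome, as a careful person would: the job done as asked, in the order asked, and still so for the second after the job is handed in, with the robot touching nothing.
It also fails if it takes over 64 s, if anything falls off the work surface, if the arm or the gripper's body presses on something with over 40 N, if the wrist force passes 120 N, or if a joint passes its speed limit or range.

## Working session

There is one attempt and no reset: what is moved stays moved. The work goes in short steps, Python scripts to look and compute and a tool call to move; the robot and the scene stay as the last step left them, time stands still between calls to the robot, and variables do not carry over. Pictures are saved under pics/ and viewed, at most 10 in all, crops included, and the job is handed in when it is done.

Besides the shell and the picture viewer there is one more tool, called by a JSON object that holds its "name" and its "arguments". carry_out: Moves the arm, as the interface text tells. Its arguments: {"type":"object","properties":{"deltas":{"type":"array","items":{"type":"array","items":{"type":"number"}}},"force":{"type":"number"}},"required":["deltas"]}

```bash
mkdir -p pics
cat > h.py <<'E'
import numpy as np, cv2
from workcell import manip, camera, ticket, boxes_of, outline_of
def K(p):
    f=210/np.tan(np.radians(p["vertical_fov"])/2); return f
def pts(p):
    f=K(p); h,w=p["depth"].shape
    v,u=np.mgrid[:h,:w]; xd=(u-p["cx"])/f; yd=(v-p["cy"])/f
    x,y=xd.copy(),yd.copy()
    for _ in range(8):
        s=1+p["k1"]*(x*x+y*y); x,y=xd/s,yd/s
    d=p["depth"]; c=np.stack([x*d,y*d,d],-1)
    return (c-p["t"])@np.asarray(p["R"])
def save(p,n): cv2.imwrite(f"pics/{n}.png",p["img"][...,::-1])
E
python3 - <<'E'
from h import *
o=manip.get_obs(); print(o["clock"],o["position"],o["ee_rot"],o["ft_force"])
ims=[]
for n in ["scene","side"]:
    p=camera(n); save(p,n); print(n,p["R"],p["t"])
    for q in ["hub","read_spot","button_top","arms","arm0","tube_blue","tube_red","tube_yellow","tube_black","reagent","beaker","dish","flask","tipbox"]:
        try: print(q,[(np.round(b["position"],3).tolist(),round(b["conf"],2)) for b in boxes_of(q,p)[:4]])
        except Exception as e: print(q,e)
E
```

```text
0.0 [0.14833268 0.60677742 0.25251509] [ 1.19560916e-01  9.92826606e-01 -7.17468788e-04 -4.92826875e-05] [-0.48518869  0.24144407 -0.07950674]
scene [[-0.65148806  0.75841891  0.01908061]
 [ 0.47213319  0.42499645 -0.77231358]
 [-0.59384641 -0.49414449 -0.63495485]] [ 0.37593293 -0.17056522  1.7937907 ]
hub [([0.543, 0.137, 0.058], 0.98)]
read_spot [([0.548, -0.06, 0.066], 0.7), ([0.542, 0.141, 0.061], 0.63)]
button_top [([0.513, 0.144, 0.12], 0.55), ([0.544, -0.058, 0.06], 0.38)]
arms [([0.548, -0.062, 0.066], 0.96)]
arm0 [([0.548, -0.056, 0.062], 0.79), ([0.572, 0.463, 0.063], 0.54)]
tube_blue [([0.506, -0.102, 0.078], 0.66)]
tube_red [([0.594, -0.011, 0.078], 0.65)]
tube_yellow [([0.503, -0.013, 0.079], 0.61)]
tube_black [([0.596, -0.105, 0.078], 0.65)]
reagent [([0.598, -0.394, 0.065], 0.75)]
beaker [([0.331, 0.406, 0.059], 0.77), ([0.542, -0.062, 0.058], 0.25)]
dish [([0.756, -0.049, 0.018], 0.58)]
flask [([0.417, -0.41, 0.035], 0.71)]
tipbox [([0.57, 0.463, 0.064], 0.68), ([0.537, 0.136, 0.06], 0.51)]
side [[ 0.77034615 -0.63737501  0.01788591]
 [-0.41775661 -0.52570472 -0.74102224]
 [ 0.48171176  0.56337168 -0.67124223]] [-0.44356442  0.27860489  1.04245837]
hub [([0.541, -0.067, 0.065], 0.33)]
read_spot [([0.5, 0.093, 0.061], 0.72)]
button_top [([0.545, -0.072, 0.066], 0.28)]
arms [([0.546, -0.069, 0.062], 0.62)]
arm0 [([0.54, -0.074, 0.06], 0.64)]
tube_blue [([0.497, -0.117, 0.084], 0.68)]
tube_red []
tube_yellow [([0.493, -0.028, 0.078], 0.64), ([0.544, -0.069, 0.063], 0.18)]
tube_black [([0.54, 0.42, 0.055], 0.51)]
reagent [([0.568, -0.417, 0.073], 0.94), ([0.585, -0.114, 0.082], 0.34)]
beaker [([0.31, 0.384, 0.056], 0.57)]
dish [([0.739, -0.065, 0.016], 0.91)]
flask [([0.388, -0.433, 0.032], 0.84)]
tipbox [([0.538, 0.422, 0.057], 0.8), ([0.537, -0.069, 0.062], 0.56)]
```

View pics/scene.png

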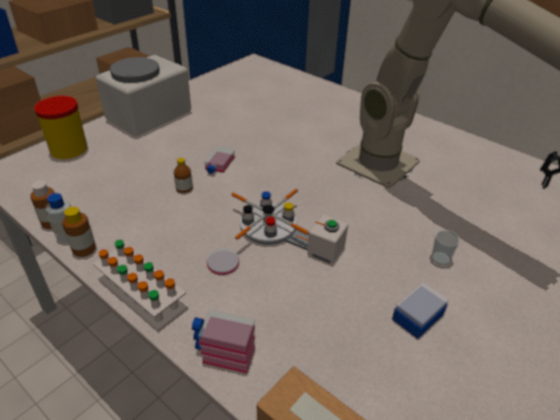

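View pics/side.png

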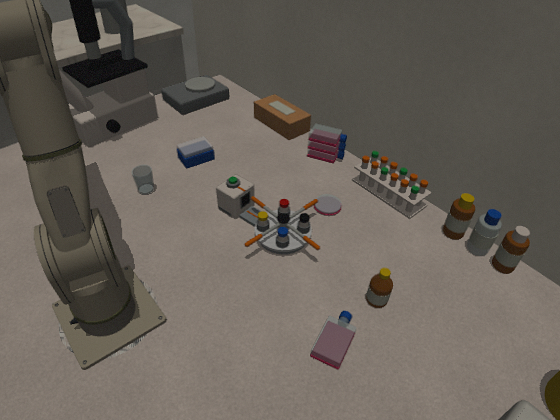

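Scene view: the carousel is around (268,222) and the reader with its green button at (332,225). In the side view they are at (283,230) and (233,182). Next I measure the caps, button and sleeves from depth.

```bash
cat >> h.py <<'E'
HUE={"blue":(105,125),"red":(0,4),"yellow":(22,34),"green":(50,80),"orange":(6,17)}
def measure(p,c0=(0.545,-0.065)):
    P=pts(p); H=cv2.cvtColor(p["img"],cv2.COLOR_RGB2HSV); r=np.hypot(P[...,0]-c0[0],P[...,1]-c0[1])
    out={}
    for n,(a,b) in HUE.items():
        m=(H[...,0]>=a)&(H[...,0]<=b)&(H[...,1]>110)&(H[...,2]>50)&(p["depth"]>0)
        z=P[...,2]
        if n=="green": m&=(z>.09)&(z<.12)&(r<.26)
        elif n=="orange": m&=(z>.05)&(z<.075)&(r>.08)&(r<.155)
        else: m&=(z>.081)&(z<.09)&(r<.1)
        q=P[m]; out[n]=q
        if n!="orange" and len(q):
            print(n,len(q),"mean",q.mean(0).round(4),"mid",((q.max(0)+q.min(0))/2).round(4),"ext",np.ptp(q,axis=0).round(3))
    return out
E
python3 - <<'E'
from h import *
for n in ["scene","side"]:
    p=camera(n); print(n,-np.asarray(p["R"]).T@p["t"]); o=measure(p)
    q=o["orange"]; a=np.degrees(np.arctan2(q[:,1]+.065,q[:,0]-.545))%360
    for k in range(4):
        s=q[(a//90)==k]; print("arm",k,len(s),s.mean(0).round(4) if len(s) else '')
p=camera("wrist"); print(-np.asarray(p["R"]).T@p["t"],p["R"].round(2),p["vertical_fov"])
E
```

```text
scene [1.39068149 0.67376675 1.00007325]
blue 33 mean [ 0.5084 -0.1078  0.0842] mid [ 0.5051 -0.1068  0.0847] ext [0.027 0.024 0.007]
red 54 mean [ 0.5895 -0.0175  0.0844] mid [ 0.5885 -0.0165  0.0846] ext [0.033 0.03  0.007]
yellow 42 mean [ 0.5024 -0.0209  0.0841] mid [ 0.5032 -0.0222  0.0843] ext [0.027 0.029 0.006]
green 42 mean [0.5125 0.1425 0.114 ] mid [0.5124 0.1423 0.1124] ext [0.021 0.022 0.011]
arm 0 86 [ 0.6431 -0.0351  0.0644]
arm 1 74 [0.5211 0.0331 0.0636]
arm 2 32 [ 0.4294 -0.069   0.0648]
arm 3 54 [ 0.5562 -0.1774  0.0635]
side [-0.04407728 -0.72354449  0.91412805]
blue 65 mean [ 0.5007 -0.1133  0.0851] mid [ 0.502  -0.1126  0.0847] ext [0.028 0.028 0.007]
red 51 mean [ 0.5841 -0.0218  0.0846] mid [ 0.5851 -0.0219  0.0842] ext [0.028 0.029 0.006]
yellow 61 mean [ 0.496  -0.0263  0.0848] mid [ 0.4964 -0.0252  0.0852] ext [0.029 0.03  0.008]
green 35 mean [0.5036 0.1365 0.1158] mid [0.5045 0.1366 0.1159] ext [0.023 0.022 0.007]
arm 0 38 [ 0.6578 -0.061   0.0657]
arm 1 59 [0.5349 0.0486 0.0649]
arm 2 109 [ 0.4571 -0.1043  0.0649]
arm 3 73 [ 0.5769 -0.1546  0.0652]
[0.08457343 0.62303539 0.37413386] [[ 0.24  0.97  0.  ]
 [ 0.94 -0.23  0.26]
 [ 0.25 -0.06 -0.97]] 61.90384156275909
```

{"name": "carry_out", "arguments": {"deltas": [[-0.3,-0.15,0,-0.2,-1],[-0.6,-0.3,0,-0.457,-1],[-1,-0.5,0,-0.457,-1],[-1,-0.5,0,-0.457,-1],[-1,-0.5,0,-0.457,-1]], "force": 40}}

```text
clock: 2.28
position: [0.2763, 0.4987, 0.2535]
ee_rot: [0.001, 1.0, 0.0, -0.0]
ft_force: [-0.1, 0.4, 0.2]
grip_width: -0.001
grasp_force: 0.0
```

{"name": "carry_out", "arguments": {"deltas": [[-0.4,-0.4,0,0,-1],[-0.8,-0.8,0,0,-1],[-1,-1,0,0,-1],[-1,-1,0,0,-1]]}}

```text
clock: 2.78
position: [0.4279, 0.3469, 0.2534]
ee_rot: [0.001, 1.0, -0.0, 0.0]
ft_force: [-1.0, 1.4, -0.8]
grip_width: 0.001
grasp_force: 0.0
```

{"name": "carry_out", "arguments": {"deltas": [[-0.4,-0.4,0,0,-1],[-0.7,-0.8,0,0,-1],[-0.8,-1,0,0,-1],[-0.8,-1,0,0,-1]]}}

```text
clock: 3.28
position: [0.5481, 0.1951, 0.2532]
ee_rot: [0.003, 1.0, -0.001, 0.0]
ft_force: [-0.5, 0.9, -0.6]
grip_width: 0.002
grasp_force: 0.0
```

{"name": "carry_out", "arguments": {"deltas": [[0,-0.4,0,0,-1],[0,-0.8,0,0,-1],[0,-1,0,0,-1],[0,-1,0,0,-1],[0,-1,0,0,-1]]}}

```text
clock: 3.9
position: [0.546, 0.0512, 0.2532]
ee_rot: [-0.001, 1.0, 0.0, -0.0]
ft_force: [0.6, 0.6, -0.2]
grip_width: 0.002
grasp_force: 0.0
```

Run:
```python
from h import *
print(manip.get_obs()["position"])
p=camera("wrist"); save(p,"w1"); o=measure(p)
q=o["orange"]; a=np.degrees(np.arctan2(q[:,1]+.065,q[:,0]-.545))%360
for k in range(4):
    s=q[((a+45)%360//90)==k]; print("arm",k,len(s),s.mean(0).round(4) if len(s) else '')
```

```text
[0.54600899 0.05121652 0.25318935]
blue 968 mean [ 0.5033 -0.1083  0.0851] mid [ 0.5034 -0.1094  0.0846] ext [0.028 0.03  0.007]
red 852 mean [ 0.5851 -0.0174  0.085 ] mid [ 0.5856 -0.0177  0.0842] ext [0.03  0.029 0.006]
yellow 1046 mean [ 0.4987 -0.0214  0.085 ] mid [ 0.4987 -0.0216  0.0845] ext [0.029 0.029 0.006]
green 1027 mean [0.5058 0.1383 0.1158] mid [0.506  0.1392 0.1143] ext [0.026 0.027 0.009]
arm 0 319 [ 0.6454 -0.0576  0.0657]
arm 1 939 [0.5382 0.0527 0.0659]
arm 2 1095 [ 0.4281 -0.0685  0.0657]
arm 3 713 [ 0.55   -0.1786  0.0661]
```

View pics/w1.png

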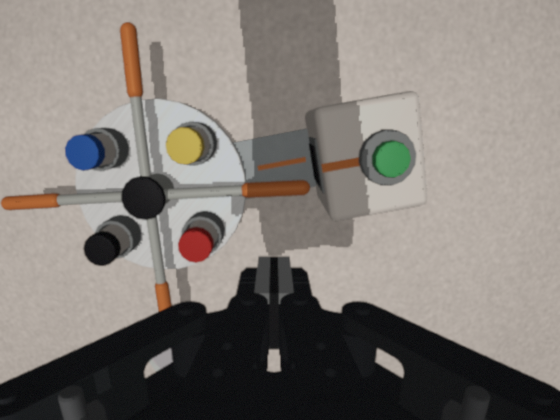

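The wrist view is clear. The hub is at about (143,197), the button at (392,160), the dark window at (315,160) and the blue cap at (86,152). A clockwise turn of about 127° is needed, so I'll push the arm that points to +x and sweep it on the side away from the reader.

{"name": "carry_out", "arguments": {"deltas": [[-0.35,-0.15,0,0,-1],[-0.727,-0.333,0,0,-1],[-0.727,-0.333,0.2,0,-1],[-0.727,-0.333,0.4,0,-1],[-0.727,-0.333,0.4,0,-1]]}}

```text
clock: 4.58
position: [0.6539, 0.0007, 0.1905]
ee_rot: [-0.001, 1.0, 0.0, -0.003]
ft_force: [-0.6, -0.3, 1.3]
grip_width: -0.002
grasp_force: 0.0
```

{"name": "carry_out", "arguments": {"deltas": [[0,0,0.2,0,-1],[0,0,0.4,0,-1],[0,0,0.6,0,-1],[0,0,0.75,0,-1],[0,0,0.82,0,-1],[0,0,0.82,0,-1]]}}

```text
clock: 5.32
position: [0.6554, -0.0008, 0.0708]
ee_rot: [-0.0, 1.0, 0.0, 0.0]
ft_force: [-0.9, 0.3, 1.2]
grip_width: 0.007
grasp_force: 0.0
```

Run:
```python
from h import *
P=manip.get_obs()["position"]; print(P)
h=np.array([.5443,-.063])
base=P[:2]
for A in [np.arange(26,-37,-3.5),np.arange(-40,-102,-3.5)]:
    T=h+.128*np.c_[np.cos(np.radians(A)),np.sin(np.radians(A))]
    print(base.round(4),[[float(round(-(x-base[0])/.15,3)),float(round((y-base[1])/.15,3)),0,0,-1] for x,y in T]); base=T[-1]
```

```text
[ 0.65542105 -0.00076214  0.07084377]
[ 0.6554 -0.0008] [[-0.026, -0.041, 0, 0, -1], [-0.048, -0.088, 0, 0, -1], [-0.066, -0.137, 0, 0, -1], [-0.081, -0.187, 0, 0, -1], [-0.094, -0.238, 0, 0, -1], [-0.103, -0.289, 0, 0, -1], [-0.109, -0.341, 0, 0, -1], [-0.112, -0.393, 0, 0, -1], [-0.112, -0.445, 0, 0, -1], [-0.109, -0.497, 0, 0, -1], [-0.102, -0.548, 0, 0, -1], [-0.092, -0.6, 0, 0, -1], [-0.079, -0.65, 0, 0, -1], [-0.064, -0.7, 0, 0, -1], [-0.045, -0.748, 0, 0, -1], [-0.023, -0.796, 0, 0, -1], [0.002, -0.842, 0, 0, -1], [0.029, -0.886, 0, 0, -1]]
[ 0.651  -0.1336] [[0.058, -0.078, 0, 0, -1], [0.093, -0.116, 0, 0, -1], [0.13, -0.153, 0, 0, -1], [0.169, -0.187, 0, 0, -1], [0.21, -0.219, 0, 0, -1], [0.253, -0.249, 0, 0, -1], [0.298, -0.275, 0, 0, -1], [0.344, -0.299, 0, 0, -1], [0.392, -0.32, 0, 0, -1], [0.441, -0.338, 0, 0, -1], [0.491, -0.353, 0, 0, -1], [0.541, -0.365, 0, 0, -1], [0.593, -0.374, 0, 0, -1], [0.645, -0.38, 0, 0, -1], [0.697, -0.382, 0, 0, -1], [0.749, -0.382, 0, 0, -1], [0.801, -0.378, 0, 0, -1], [0.852, -0.371, 0, 0, -1]]
```

{"name": "carry_out", "arguments": {"deltas": [[-0.03,-0.04,0,0,-1],[-0.05,-0.09,0,0,-1],[-0.066,-0.137,0,0,-1],[-0.081,-0.187,0,0,-1],[-0.094,-0.238,0,0,-1],[-0.103,-0.289,0,0,-1],[-0.109,-0.341,0,0,-1],[-0.112,-0.393,0,0,-1],[-0.112,-0.445,0,0,-1],[-0.109,-0.497,0,0,-1],[-0.102,-0.548,0,0,-1],[-0.092,-0.6,0,0,-1],[-0.079,-0.65,0,0,-1],[-0.064,-0.7,0,0,-1],[-0.045,-0.748,0,0,-1],[-0.023,-0.796,0,0,-1],[0.002,-0.842,0,0,-1],[0.03,-0.886,0,0,-1]]}}

```text
clock: 7.58
position: [0.6503, -0.1348, 0.0703]
ee_rot: [0.0, 1.0, 0.0, 0.0]
ft_force: [0.2, 1.2, 0.0]
grip_width: 0.002
grasp_force: 0.5
```

Run:
```python
from h import *
p=camera("side"); o=measure(p)
cv2.imwrite("pics/s2.png",cv2.resize(p["img"][120:300,180:400,::-1],None,fx=3,fy=3))
```

```text
blue 64 mean [ 0.4801 -0.0701  0.0852] mid [ 0.4801 -0.0694  0.085 ] ext [0.027 0.028 0.007]
red 40 mean [ 0.6032 -0.0662  0.0852] mid [ 0.6052 -0.0658  0.0849] ext [0.027 0.029 0.007]
yellow 56 mean [ 0.5402 -0.0058  0.0848] mid [ 0.5405 -0.0061  0.0849] ext [0.028 0.03  0.007]
green 41 mean [0.5023 0.1355 0.1151] mid [0.504  0.1367 0.1126] ext [0.026 0.022 0.013]
```

View pics/s2.png

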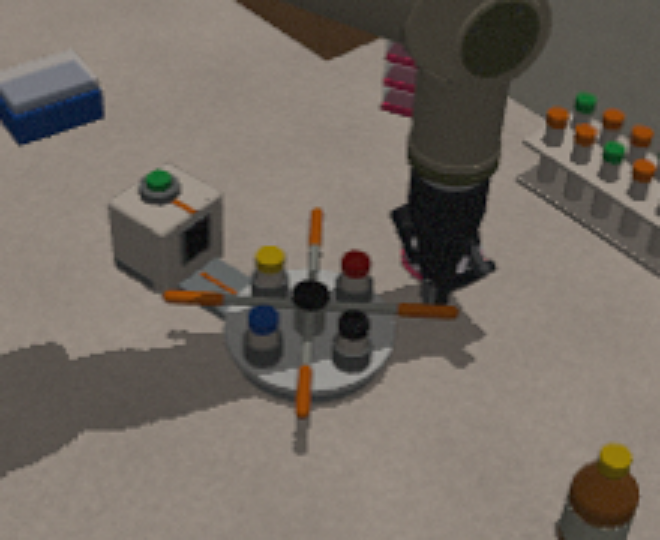

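The crop shows the finger at (440,290) behind the orange arm, well clear of the tubes, with all tubes still in their cups. I continue the sweep.

{"name": "carry_out", "arguments": {"deltas": [[0.058,-0.078,0,0,-1],[0.093,-0.116,0,0,-1],[0.13,-0.153,0,0,-1],[0.169,-0.187,0,0,-1],[0.21,-0.219,0,0,-1],[0.253,-0.249,0,0,-1],[0.298,-0.275,0,0,-1],[0.344,-0.299,0,0,-1],[0.392,-0.32,0,0,-1],[0.441,-0.338,0,0,-1],[0.491,-0.353,0,0,-1],[0.541,-0.365,0,0,-1],[0.593,-0.374,0,0,-1],[0.645,-0.38,0,0,-1],[0.697,-0.382,0,0,-1],[0.749,-0.382,0,0,-1],[0.801,-0.378,0,0,-1],[0.84,-0.373,0,0,-1]]}}

```text
clock: 9.88
position: [0.524, -0.1902, 0.0703]
ee_rot: [0.0, 1.0, 0.0, 0.0]
ft_force: [2.1, 0.1, -0.1]
grip_width: -0.0
grasp_force: 0.5
```

```bash
cat >> h.py <<'E'
def fit(p,h0=(.5443,-.063)):
    o=measure(p); h0=np.array(h0)
    for n in ["blue","red","yellow"]:
        q=o[n]
        if len(q)>20: d=((q.max(0)+q.min(0))/2)[:2]-h0; print(n,"ang",np.degrees(np.arctan2(d[1],d[0])).round(1),"r",np.hypot(*d).round(4))
    q=o["orange"][:,:2]-h0; a=np.degrees(np.arctan2(q[:,1],q[:,0]))
    th=np.degrees(np.angle(np.exp(4j*np.radians(a)).mean()))/4; print("arms at",th.round(1),"mod 90")
E
python3 - <<'E'
from h import *
P=manip.get_obs()["position"]; print(P)
for n in ["scene","side","wrist"]:
    p=camera(n); print(n); fit(p); save(p,"x_"+n)
E
```

```text
[ 0.52400036 -0.19023636  0.07029427]
scene
blue 42 mean [ 0.5199 -0.0086  0.0843] mid [ 0.5188 -0.0086  0.0844] ext [0.026 0.026 0.007]
red 45 mean [ 0.5763 -0.1165  0.0846] mid [ 0.5753 -0.1173  0.085 ] ext [0.032 0.032 0.007]
yellow 61 mean [ 0.6021 -0.0345  0.0844] mid [ 0.6022 -0.035   0.0847] ext [0.03  0.028 0.007]
green 41 mean [0.5128 0.1427 0.1141] mid [0.5119 0.1423 0.1135] ext [0.021 0.023 0.011]
blue ang 115.1 r 0.0601
red ang -60.3 r 0.0626
yellow ang 25.8 r 0.0643
arms at -18.4 mod 90
side
blue 54 mean [ 0.5137 -0.0124  0.0851] mid [ 0.5153 -0.0121  0.0852] ext [0.028 0.028 0.006]
yellow 51 mean [ 0.5969 -0.0395  0.0849] mid [ 0.5991 -0.0404  0.085 ] ext [0.028 0.031 0.007]
green 45 mean [0.502  0.1347 0.1149] mid [0.5038 0.1368 0.1129] ext [0.027 0.025 0.012]
blue ang 119.7 r 0.0586
yellow ang 22.4 r 0.0593
arms at -17.5 mod 90
wrist
arms at -18.7 mod 90
```

{"name": "carry_out", "arguments": {"deltas": [[0.03,0.007,0,0,-1],[0.06,0.016,0,0,-1],[0.085,0.024,0,0,-1],[0.11,0.032,0,0,-1],[0.13,0.038,0,0,-1],[0.15,0.044,0,0,-1],[0.17,0.051,0,0,-1],[0.17,0.051,0,0,-1]]}}

```text
clock: 11.02
position: [0.4987, -0.1825, 0.0702]
ee_rot: [0.0, 1.0, 0.0, -0.0]
ft_force: [-0.1, 0.1, -0.6]
grip_width: 0.0
grasp_force: 0.0
```

Run:
```python
from h import *
P=manip.get_obs()["position"]; print(P)
for n in ["scene","side"]:
    p=camera(n); print(n); fit(p)
```

```text
[ 0.49868473 -0.18254023  0.07021353]
scene
blue 45 mean [ 0.5329 -0.0032  0.084 ] mid [ 0.5322 -0.0028  0.0842] ext [0.027 0.028 0.005]
red 41 mean [ 0.5654 -0.1213  0.0841] mid [ 0.5642 -0.1221  0.0852] ext [0.026 0.025 0.008]
yellow 60 mean [ 0.6067 -0.0466  0.0844] mid [ 0.6058 -0.0463  0.0854] ext [0.031 0.027 0.008]
green 42 mean [0.5124 0.1424 0.1139] mid [0.5103 0.1423 0.1139] ext [0.021 0.021 0.011]
blue ang 101.3 r 0.0614
red ang -71.3 r 0.0623
yellow ang 15.2 r 0.0637
arms at -30.6 mod 90
side
blue 53 mean [ 0.5263 -0.0077  0.085 ] mid [ 0.5256 -0.006   0.0853] ext [0.028 0.03  0.008]
green 41 mean [0.5022 0.1345 0.1151] mid [0.5036 0.1361 0.1139] ext [0.025 0.024 0.011]
blue ang 108.1 r 0.06
arms at -30.1 mod 90
```

{"name": "carry_out", "arguments": {"deltas": [[-0.04,-0.02,0,0,-1],[-0.06,-0.03,-0.2,0,-1],[-0.06,-0.03,-0.6,0,-1],[-0.06,-0.03,-1,0,-1],[-0.06,-0.03,-1,0,-1]]}}

```text
clock: 11.75
position: [0.5105, -0.1882, 0.2252]
ee_rot: [0.0, 1.0, -0.001, 0.004]
ft_force: [0.4, -0.2, -0.2]
grip_width: -0.0
grasp_force: 0.0
```

{"name": "carry_out", "arguments": {"deltas": [[-0.15,0.4,-0.2,0,-1],[-0.2,0.8,-0.2,0,-1],[-0.25,1,-0.2,0,-1],[-0.25,1,-0.2,0,-1],[-0.25,1,-0.2,0,-1],[-0.25,1,-0.2,0,-1]]}}

```text
clock: 12.5
position: [0.5454, -0.0387, 0.25]
ee_rot: [0.001, 1.0, -0.0, -0.0]
ft_force: [-1.0, 0.2, 0.0]
grip_width: 0.001
grasp_force: 0.0
```

Run:
```python
from h import *
P=manip.get_obs()["position"]; print(P)
p=camera("wrist"); fit(p); save(p,"w2")
Q=pts(p); H=cv2.cvtColor(p["img"],cv2.COLOR_RGB2HSV)
# orange marks: head-top strip and foot line
m=(H[...,0]>=5)&(H[...,0]<=17)&(H[...,1]>110)&(H[...,2]>40)&(p["depth"]>0)
for lo,hi in [(.088,.1),(.0005,.03)]:
    q=Q[m&(Q[...,2]>lo)&(Q[...,2]<hi)&(Q[...,1]>.02)]
    if len(q)>10:
        c=q.mean(0); u=np.linalg.svd(q[:,:2]-c[:2],full_matrices=False)[2][0]; print(len(q),c.round(4),np.degrees(np.arctan2(u[1],u[0])).round(1))
# head top outline
hs=(Q[...,2]>.088)&(Q[...,2]<.1)&(Q[...,1]>.06); 
r=cv2.minAreaRect(Q[hs][:,:2].astype(np.float32)*1000); print(r)
```

```text
[ 0.54539045 -0.03868418  0.24999756]
blue 991 mean [ 0.5286 -0.005   0.0852] mid [ 0.5288 -0.0047  0.0841] ext [0.029 0.029 0.006]
red 912 mean [ 0.5597 -0.1234  0.0851] mid [ 0.5602 -0.1242  0.0843] ext [0.029 0.029 0.006]
yellow 193 mean [ 0.5949 -0.0534  0.0846] mid [ 0.596  -0.0502  0.0838] ext [0.013 0.024 0.005]
green 1030 mean [0.5058 0.1368 0.1152] mid [0.5061 0.1393 0.1128] ext [0.026 0.027 0.011]
blue ang 104.9 r 0.0603
red ang -75.5 r 0.0632
yellow ang 13.9 r 0.0533
arms at -30.3 mod 90
286 [0.513  0.1044 0.0949] -79.3
215 [0.5217 0.0591 0.0133] 100.8
((507.7956848144531, 130.9537811279297), (94.92200469970703, 84.95630645751953), 10.454183578491211)
```

View pics/w2.png

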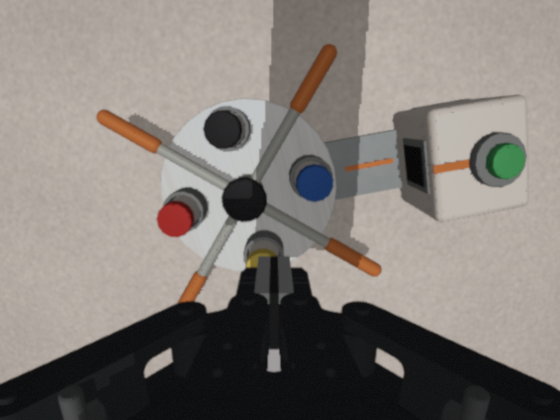

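Blue, at (313,183), is still about 4° short of the orange line at (370,165). I go back down behind the same arm and nudge it.

{"name": "carry_out", "arguments": {"deltas": [[0.05,-0.4,0,0,-1],[0.1,-0.8,0,0,-1],[0.19,-1,0.1,0,-1],[0.19,-1,0.17,0,-1],[0.19,-1,0.17,0,-1],[0.19,-1,0.17,0,-1]]}}

```text
clock: 13.3
position: [0.5176, -0.1861, 0.2251]
ee_rot: [-0.001, 1.0, 0.0, 0.0]
ft_force: [0.1, 0.1, -0.2]
grip_width: -0.001
grasp_force: 0.0
```

{"name": "carry_out", "arguments": {"deltas": [[0,0,0.2,0,-1],[0,0,0.5,0,-1],[0,0,0.8,0,-1],[0,0,1,0,-1],[0,0,1,0,-1],[0,0,1,0,-1]]}}

```text
clock: 14.05
position: [0.5181, -0.187, 0.0763]
ee_rot: [-0.0, 1.0, -0.0, 0.001]
ft_force: [0.2, -0.0, 0.3]
grip_width: -0.001
grasp_force: 0.0
```

{"name": "carry_out", "arguments": {"deltas": [[0.04,0.01,0.03,0,-1],[0.08,0.018,0.04,0,-1],[0.11,0.026,0.04,0,-1],[0.125,0.032,0.04,0,-1],[0.14,0.038,0.04,0,-1],[0.155,0.043,0.04,0,-1],[0.17,0.048,0.04,0,-1],[0.18,0.052,0.04,0,-1],[0.184,0.053,0.04,0,-1],[0.184,0.053,0.04,0,-1]]}}

```text
clock: 15.3
position: [0.4894, -0.1791, 0.0688]
ee_rot: [0.0, 1.0, 0.0, -0.0]
ft_force: [1.0, 0.1, 0.7]
grip_width: -0.001
grasp_force: 0.3
```

{"name": "carry_out", "arguments": {"deltas": [[-0.04,-0.02,0,0,-1],[-0.06,-0.03,-0.2,0,-1],[-0.06,-0.03,-0.6,0,-1],[-0.06,-0.03,-1,0,-1],[-0.06,-0.03,-1,0,-1]]}}

```text
clock: 15.92
position: [0.5007, -0.1847, 0.2235]
ee_rot: [0.0, 1.0, -0.0, 0.004]
ft_force: [-0.3, -0.2, -0.1]
grip_width: -0.0
grasp_force: 0.0
```

{"name": "carry_out", "arguments": {"deltas": [[-0.15,0.4,-0.2,0,-1],[-0.2,0.8,-0.2,0,-1],[-0.3,1,-0.2,0,-1],[-0.3,1,-0.2,0,-1],[-0.3,1,-0.2,0,-1],[-0.3,1,-0.2,0,-1]]}}

```text
clock: 16.68
position: [0.5431, -0.0353, 0.2485]
ee_rot: [0.001, 1.0, -0.0, -0.0]
ft_force: [0.7, -0.7, 0.4]
grip_width: 0.0
grasp_force: 0.0
```

```bash
cat >> h.py <<'E'
def lines(p):
    Q=pts(p); o=measure(p); d=o["blue"].mean(0)-o["red"].mean(0); print("blue-red ang",np.degrees(np.arctan2(d[1],d[0])).round(2))
    H=cv2.cvtColor(p["img"],cv2.COLOR_RGB2HSV); m=(H[...,0]>=5)&(H[...,0]<=17)&(H[...,1]>110)&(H[...,2]>40)&(p["depth"]>0)
    for lo,hi in [(.088,.1),(.0005,.03)]:
        q=Q[m&(Q[...,2]>lo)&(Q[...,2]<hi)&(Q[...,1]>.02)]
        if len(q)>10:
            c=q.mean(0); u=np.linalg.svd(q[:,:2]-c[:2],full_matrices=False)[2][0]; print("line",len(q),c.round(4),np.degrees(np.arctan2(u[1],u[0])).round(1))
    print(cv2.minAreaRect(Q[(Q[...,2]>.088)&(Q[...,2]<.1)&(Q[...,1]>.06)][:,:2].astype(np.float32)*1000))
E
python3 - <<'E'
from h import *
P=manip.get_obs()["position"]; print(P)
p=camera("wrist"); fit(p); lines(p); save(p,"w3")
E
```

```text
[ 0.54314308 -0.03525201  0.24848786]
blue 980 mean [ 0.5333 -0.0038  0.0852] mid [ 0.5338 -0.0037  0.0842] ext [0.029 0.029 0.006]
red 939 mean [ 0.5549 -0.1242  0.0851] mid [ 0.5556 -0.1246  0.0841] ext [0.03  0.03  0.006]
yellow 236 mean [ 0.5967 -0.0585  0.085 ] mid [ 0.5998 -0.0586  0.084 ] ext [0.02  0.018 0.006]
green 1034 mean [0.5058 0.1369 0.1153] mid [0.5061 0.1387 0.1125] ext [0.026 0.027 0.011]
blue ang 100.0 r 0.0603
red ang -79.6 r 0.0626
yellow ang 4.5 r 0.0557
arms at -34.9 mod 90
blue 980 mean [ 0.5333 -0.0038  0.0852] mid [ 0.5338 -0.0037  0.0842] ext [0.029 0.029 0.006]
red 939 mean [ 0.5549 -0.1242  0.0851] mid [ 0.5556 -0.1246  0.0841] ext [0.03  0.03  0.006]
yellow 236 mean [ 0.5967 -0.0585  0.085 ] mid [ 0.5998 -0.0586  0.084 ] ext [0.02  0.018 0.006]
green 1034 mean [0.5058 0.1369 0.1153] mid [0.5061 0.1387 0.1125] ext [0.026 0.027 0.011]
blue-red ang 100.15
line 283 [0.513  0.1043 0.095 ] -79.6
line 214 [0.5216 0.0594 0.0132] 100.5
((508.0753479003906, 131.20297241210938), (95.45565032958984, 84.90078735351562), 10.69245433807373)
```

View pics/w3.png

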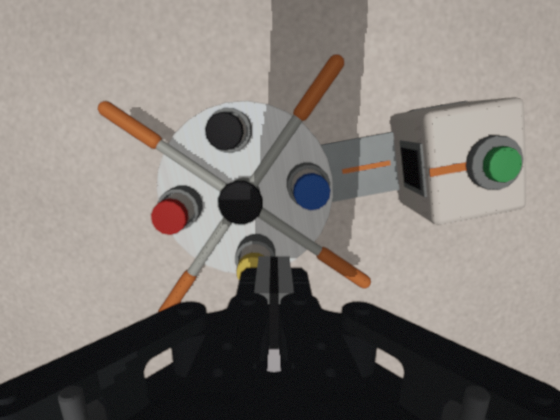

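Blue is at 100.1° against a read direction of 100.5° (blue cap at (311,190), in line with the orange line at (365,168)), so it is square to the window. Now the button.

{"name": "carry_out", "arguments": {"deltas": [[0.1,0.4,0,0,-1],[0.2,0.8,0,0,-1],[0.247,1,0,0,-1],[0.247,1,0,0,-1]]}}

```text
clock: 17.23
position: [0.5059, 0.1184, 0.2488]
ee_rot: [-0.002, 1.0, 0.0, -0.0]
ft_force: [0.5, -0.4, 0.2]
grip_width: -0.001
grasp_force: 0.0
```

{"name": "carry_out", "arguments": {"deltas": [[0,0.1,0,0,-1],[0,0.16,0.2,0,-1],[0,0.16,0.4,0,-1],[0,0.16,0.6,0,-1],[0,0.16,0.65,0,-1],[0,0.16,0.65,0,-1]]}}

```text
clock: 17.98
position: [0.5069, 0.14, 0.1516]
ee_rot: [0.001, 1.0, -0.0, -0.0]
ft_force: [-0.4, 0.4, -0.5]
grip_width: -0.003
grasp_force: 0.0
```

{"name": "carry_out", "arguments": {"deltas": [[0,0,0.04,0,-1],[0,0,0.08,0,-1],[0,0,0.1,0,-1],[0,0,0.12,0,-1],[0,0,0.12,0,-1]]}}

```text
clock: 18.6
position: [0.5067, 0.1404, 0.1335]
ee_rot: [0.0, 1.0, 0.0, 0.0]
ft_force: [-0.3, -0.6, 4.1]
grip_width: 0.003
grasp_force: 2.0
```

{"name": "carry_out", "arguments": {"deltas": [[0,0,0.007,0,-1],[0,0,0.014,0,-1],[0,0,0.02,0,-1],[0,0,0.02,0,-1]]}}

```text
clock: 19.1
position: [0.5068, 0.1405, 0.1319]
ee_rot: [0.0, 1.0, 0.0, 0.0]
ft_force: [-7.7, -2.9, 20.2]
grip_width: 0.004
grasp_force: 9.8
```

It has bottomed out at 20 N against the 5 N needed. Now I lift off and check.

{"name": "carry_out", "arguments": {"deltas": [[0,0,-0.1,0,-1],[0,0,-0.3,0,-1],[0,0,-0.6,0,-1],[0,0,-0.8,0,-1],[0,0,-0.8,0,-1]]}}

```text
clock: 19.73
position: [0.5075, 0.1406, 0.2527]
ee_rot: [0.0, 1.0, 0.001, 0.002]
ft_force: [0.1, -0.8, -0.1]
grip_width: -0.001
grasp_force: 0.0
```

{"name": "carry_out", "arguments": {"deltas": [[0,-0.4,0,0,-1],[-0.1,-0.8,0,0,-1],[-0.25,-1,0,0,-1],[-0.25,-1,0,0,-1],[-0.25,-1,0,0,-1]]}}

```text
clock: 20.35
position: [0.5435, -0.009, 0.2493]
ee_rot: [0.0, 1.0, 0.0, -0.001]
ft_force: [0.6, 0.6, -0.4]
grip_width: -0.001
grasp_force: 0.0
```

Run:
```python
from h import *
o=manip.get_obs(); print(o["position"],o["ft_force"],o["clock"])
p=camera("wrist"); lines(p); save(p,"w4")
```

```text
[ 0.54345207 -0.00904233  0.24934226] [ 0.58160517  0.59785757 -0.38927342] 20.35
blue 972 mean [ 0.5333 -0.0034  0.0852] mid [ 0.5335 -0.0031  0.0843] ext [0.029 0.029 0.006]
red 905 mean [ 0.555  -0.1242  0.0851] mid [ 0.5555 -0.1247  0.0843] ext [0.03  0.029 0.006]
yellow 843 mean [ 0.6043 -0.0529  0.0851] mid [ 0.6051 -0.0529  0.0842] ext [0.03  0.029 0.006]
green 1048 mean [0.5057 0.1373 0.1155] mid [0.506  0.1388 0.1127] ext [0.026 0.027 0.011]
blue-red ang 100.16
line 294 [0.513  0.1043 0.0949] 100.7
line 217 [0.5216 0.0596 0.0132] 100.8
((507.9601745605469, 131.09121704101562), (94.99507141113281, 84.45460510253906), 10.940123558044434)
```

View pics/w4.png

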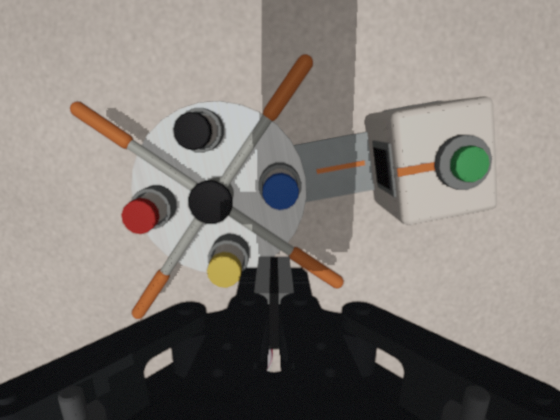

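The blue cap at (281,190) lines up with the orange line and the window. The button at (471,163) is back up, and all tubes are in their cups.

```bash
python3 -c "
from h import *
print(ticket.hand_in())"
```

```text
the job is handed in; nothing more can be done
None
```

The job is handed in: the blue-capped tube stands in front of the window (within about 0.5° by the last wrist picture), and after that the button was pressed fully down and let go, at about 20 s of the 64 s allowed.

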